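Index the decorating turntable by four clicks

ROBOT

A 6-joint arm with a two-finger parallel gripper is mounted at the origin on the work surface. World frame = base frame: x ahead of the robot, y to its left, z up, the work surface at z = 0. Lengths are in m, angles in rad, forces in N, time in s.
With the tool pointing down it reaches from about 0.35 to 0.85 m from the base axis. Payload 8.1 kg.
Tool frame: the origin (TCP) lies at the very end of the fingers, on their centre line; the grasp point (between the pads) lies 19 mm behind it (grasp_offset is the distance from the TCP to the grasp point, in m); z points along the fingers, y is the direction in which the jaws open and shut (so a half turn about z gives the same grasp; the last joint's range is limited). The gripper opens to 85 mm and grips with 20 to 120 N. Pads are 22 mm wide; open, the fingers measure 114 mm over their backs; the gripper's body (76 mm by 85 mm) begins 54 mm behind the grasp point. The pads swing forward as they close: fully open they stand 13 mm farther back than shut.
Start: joints at [1.14, 0.13, 1.488, -0, 1.523, -0.085], TCP at [0.203, 0.564, 0.231] pointing down, gripper open.
Joint ranges: [-2.96, 2.96], [-0.89, 2.26], [0.02, 2.5], [-1.34, 4.48], [0, 2.73], [-2.66, 2.66]. Speed limits (rad/s): [2.39, 2.39, 2.79, 3.14, 3.14, 3.14].

INTERFACE

Orientations are given as a unit quaternion [w, x, y, z].
In Python, from bench import * gives the robot as it stands.
- The arm moves only by the tool arm_command, never from a script. Its arguments are lists of equal length, an entry for each row: "delta_pos": the shift along the tool's x, y, z in m, a list of three; "twist": the turn, a rotation vector about the tool's x, y, z in degrees, a list of three. A call has exactly 8 rows; each row shifts and turns the pose as measured when the row begins, along the tool's axes as they then stand; what a row does not reach is not made up. A row lasts 1/10 s, in which the tool goes at most 50 mm and 8.59 degrees, less where a joint would pass 70% of its speed; a pose out of reach is approached as far as the arm can. A call with a gripper value outside its range is refused whole. "jaw" is the finger opening in m, from 0 to 0.0854, set as the call begins (left out, the last holds). The fingers move at their own pace and stop on an object; "force" is the grip in N (left out, the last holds). Time passes only in rows, so rows that do not move let the fingers close, or fill a call up. It gives the time, the measured TCP pose, the force and the opening at its end, in the units of the state.
- observe(): the state, without advancing time (a new reading comes with each control period).
- read_camera(name): name is "side" or "top" or "wrist"; returns a dict with "pixels" (384x512x3 uint8, red, green, blue), "depth" (384x512 float32, m along the optical axis (not along the pixel's ray), 0 where there is no reading), "vertical_fov" (degrees; the focal length in pixels is half the picture's height over the tangent of half this angle, whatever the lens; pixels are square), "cx", "cy" (the principal point, pixels), "k1" (the pictures are not rectified: a ray, as slopes to the right and down, at radius r is drawn at 1 + k1 r^2 times it, then the intrinsics apply), "pose" (4x4, takes a point from camera to world coordinates); the wrist camera has in their place "mount" (4x4, takes a point from camera to tool coordinates, whose origin is the TCP and whose axes are the flange's). Camera axes: x right, y down, z forward; pixel columns grow to the right and rows downward; lengths in m; the calibration is good to about 2 mm. A picture is of the moment at which its call begins: read the wrist's pose just before it.
- hand_in(): hands the job in, once; it reports no verdict.
The state is a dict: "time": time; "joints": joint angles; "qd": joint speeds; "joint_torque": joint torques, N m; "eef_pos": TCP position; "eef_rot": TCP orientation; "wrist_force": force on the tool from outside, world axes, zero at the start; "torque": the same for the moment, N m; "opening": finger opening in m.
Only numpy, scipy, OpenCV 4.12 (cv2) and the standard library are available. Lean on these libraries where they do the work, as an engineer would, in place of code of your own. Each camera call takes 0.05 s, during which the arm holds its last target. There are 200 camera calls.

TASK

On the pottery table, push the upright peg on the rim of the click-stop turntable with a fingertip so that the wheel turns exactly four clicks clockwise, seen from above, from where it now stands, and leave it resting in that fourth click. Push the peg lightly from one side, do not pinch it; do not touch or lift the clay pot, which rides round on the wheel, and leave the other things on the table where they are.

Things in the scene. Friction and masses are not known exactly. Their poses are not given: they have to be found in the camera images.
- wheel (a joint): Wheel angle in rad about its vertical axis, growing CLOCKWISE seen from above; no stops. A click every 15 degrees (0.2618 rad, 24 a turn); starts resting in a click, at 0 to 6 times 0.2618. About 3 to 4 N at the peg moves it out of a click; past half-way (7.5 degrees) it jumps ahead of the finger into the next and stays there. Four clicks are 60 degrees, 1.047 rad.
- wheel_top (a point): Centre of the top face of the wheel, on its vertical axis, 62 mm above the table. The wheel is a flat aluminium disc 200 mm across and 14 mm thick with 24 dark tick marks round its edge, on a round fixed grey foot. The frame turns with the wheel: x points from the centre to the peg, z up.
- peg: The finger peg: a single dark rubber-sleeved upright cylinder, 14 mm across, 30 mm tall, standing on the wheel's top face 82 mm from the wheel's centre. Origin at the centre of its foot, on the top face (62 mm above the table). It goes round with the wheel and also spins freely on its own pin, like a roller.
- pot: Small grey clay pot, 70 mm across at its widest, 50 mm tall, open at the top, standing loose within 9 mm of the wheel's centre. Origin at the centre of its underside, z up. Rides on the wheel; not to be touched. Above its rim (112 mm above the table) there is free room.
- sponge: Loose yellow-brown sponge block 70 x 45 x 25 mm beside the wheel; origin at the centre of its underside. Leave alone.
- modelling_tool: Loose flat wooden modelling tool, about 180 mm long, 18 mm wide, 10 mm high, lying beside the wheel along its x axis; origin under the middle of its handle. Leave alone.
- water_pot: Loose small white ceramic pot, 48 mm across, 35 mm tall, beside the wheel; origin at the centre of its underside. Leave alone.
- glass_jar: Loose glass jar with a steel lid, 76 mm across, 110 mm tall, to the robot's left of the wheel; origin at the centre of its underside. Leave alone.
- paper_cup: Loose red drinking cup, 84 mm across at the rim, 110 mm tall, to the robot's right of the wheel; origin at the centre of its underside. Leave alone.
- glue_bottle: Loose white glue bottle with an orange cap, 40 mm across, 120 mm tall, to the robot's right of the wheel; origin at the centre of its underside. Leave alone.
Not all that is in view belongs to the job. What is shaped like the part that bears wheel but orange or pink is not meant.

How it is judged:
On the way, in this order (a step that is already met when the one before it is completed fails the run):
1. a finger pushes the peg (contact force between the fingers and peg above 0.5 N), for 0.05 s.
2. the wheel stands four clicks clockwise of its start (distance of peg from where it was at the start of the episode between 0.0745 and 0.0893 m and value of joint wheel between 0.9163 and 2.7489 rad), for 0.2 s.
At the end, for the whole second after the job is handed in: The wheel rests four clicks (60 degrees, within 0.4 of a click) clockwise of where it started, the pot stands upright on the wheel within 30 mm of its centre both ways, and no other thing has moved more than 20 mm (all of step 2 and velocity of joint wheel between -0.1 and 0.1 rad/s and angle between pot's own z axis and vertical below 0.1 rad and z of pot in the frame of wheel_top below 0.006 m and x of pot in the frame of wheel_top between -0.03 and 0.03 m and y of pot in the frame of wheel_top between -0.03 and 0.03 m and distance of each of sponge, modelling_tool, water_pot, glass_jar, paper_cup, glue_bottle from where it was at the start of the episode below 0.02 m); the robot touches nothing.
It fails at once if the pot is touched with more than 1 N (contact force between any of the fingers, the arm and pot above 1 N).
It fails at once if the pot is lifted more than 15 mm off the wheel (z of pot in the frame of wheel_top above 0.015 m).
It fails at once if the peg is pinched or shoved with more than 30 N (contact force between the fingers and peg above 30 N).
It fails at once if a bystander is pushed more than 40 mm or lifted (distance of any of sponge, modelling_tool, water_pot, glass_jar, paper_cup, glue_bottle from where it was at the start of the episode above 0.04 m or height (world z) of any of sponge, modelling_tool, water_pot, glass_jar, paper_cup, glue_bottle above 0.02 m).
It also fails if it takes over 48 s, if anything falls off the work surface, if the arm or the gripper's body presses on something with over 40 N, if the wrist force passes 120 N, or if a joint passes its speed limit or range.

## Working session

There is one attempt and no reset: what is moved stays moved. The work goes in short steps, Python scripts to look and compute and a tool call to move; the robot and the scene stay as the last step left them, time stands still between calls to the robot, and variables do not carry over. Pictures are saved under pics/ and viewed, about 8 in all and at most 12, crops included, and the job is handed in when it is done.

Besides the shell and the picture viewer there is one more tool, called by a JSON object that holds its "name" and its "arguments". arm_command: Moves the arm, as the interface text tells. Its arguments: {"type":"object","properties":{"delta_pos":{"type":"array"},"twist":{"type":"array"},"jaw":{"type":"number"},"force":{"type":"number"}},"required":["delta_pos","twist"]}

```bash
mkdir -p pics; ls
cat > h.py <<'E'
from bench import *
import numpy as np, cv2
def K(c):
    h=c["pixels"].shape[0]; f=h/2/np.tan(np.radians(c["vertical_fov"])/2); return f
def rays(c,uv):
    f=K(c); uv=np.atleast_2d(uv).astype(float)
    M=np.array([[f,0,c["cx"]],[0,f,c["cy"]],[0,0,1]])
    p=cv2.undistortPoints(uv.reshape(-1,1,2),M,np.array([c["k1"],0,0,0.]))[:,0]
    return np.c_[p,np.ones(len(p))]
def toplane(c,uv,z,P=None):
    P=c["pose"] if P is None else P
    P=np.array(P); d=rays(c,uv)@P[:3,:3].T; o=P[:3,3]
    return o+d*((z-o[2])/d[:,2])[:,None]
def todepth(c,uv):
    P=np.array(c["pose"]); uv=np.atleast_2d(uv); z=np.array([c["depth"][int(v),int(u)] for u,v in uv])
    return (rays(c,uv)*z[:,None])@P[:3,:3].T+P[:3,3]
def save(n,im): cv2.imwrite("pics/"+n,im[:,:,::-1])
E
python3 - <<'E'
from h import *
import pickle
s=observe(); print(s)
for n in("top","side"):
    c=read_camera(n); pickle.dump(c,open(n+".pkl","wb")); save(n+"0.png",c["pixels"]); print(n,c["vertical_fov"],c["cx"],c["cy"],c["k1"],np.round(c["pose"],3))
E
```

```text
pics
{'time': 0.0, 'joints': array([ 1.13960027e+00,  1.31157009e-01,  1.48927692e+00,  3.44232847e-05,
        1.52297452e+00, -8.54165086e-02]), 'qd': array([ 9.93994507e-05,  2.18291360e-04,  2.52401392e-03,  2.76589332e-04,
        5.12683856e-04, -2.10874038e-04]), 'joint_torque': array([ 4.91608171e-04, -5.69427788e+01, -5.00535321e+01, -1.64412068e-04,
        1.54514064e-02, -2.07123854e-06]), 'eef_pos': array([0.20310909, 0.56400531, 0.23024819]), 'eef_rot': array([-2.48537651e-04,  1.72030511e-01,  9.85091203e-01, -8.73387075e-04]), 'wrist_force': array([-0.62318221,  0.6338216 ,  0.45783796]), 'torque': array([-0.00272004, -0.0037876 , -0.06499413]), 'opening': 0.08504080692423155}
top 57.654699121951865 258.3576597592683 190.5148006296583 0.016901441150208946 [[ 0.007 -0.985  0.173  0.332]
 [-1.    -0.005  0.009  0.002]
 [-0.008 -0.173 -0.985  1.201]
 [ 0.     0.     0.     1.   ]]
side 54.178435077622495 247.93191412318274 195.10209726238472 -0.07355578445313336 [[ 0.927 -0.293  0.235  0.284]
 [-0.375 -0.707  0.599 -0.566]
 [-0.01  -0.643 -0.765  0.81 ]
 [ 0.     0.     0.     1.   ]]
```

View pics/top0.png

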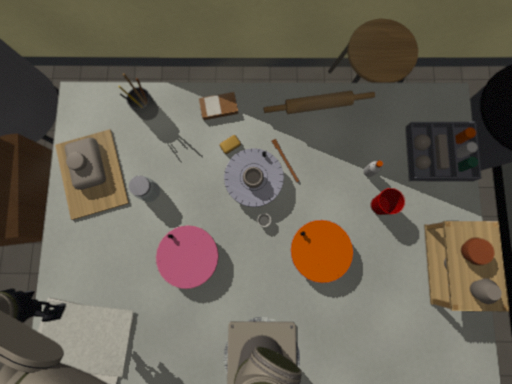

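View pics/side0.png

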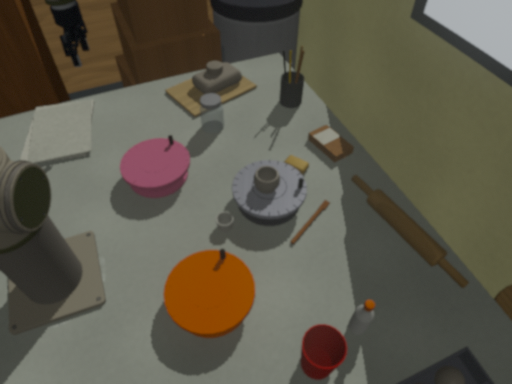

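Top view, candidates for the turntable: pink disc with its peg at (172,237), orange disc with its peg at (304,234), and the grey ticked aluminium disc at about (254,178) with its peg at about (267,155). I choose the aluminium one. The sponge is at (231,144), the wooden tool at (286,160) and the white pot at (264,220). I'll check the choice in a close crop.

Run:
```python
from h import *
import pickle
c=pickle.load(open("top.pkl","rb")); s=pickle.load(open("side.pkl","rb"))
A=cv2.resize(c["pixels"][125:235,205:315],(440,440),interpolation=cv2.INTER_CUBIC)
B=cv2.resize(s["pixels"][140:240,215:340],(440,352),interpolation=cv2.INTER_CUBIC)
im=np.zeros((440,800,3),np.uint8); im[:,:400]=A[:,:400]; im[:352,400:]=B[:,:400]
save("crop1.png",im)
# depth based wheel top
for n,c in(("top",c),("side",s)):
    v,u=np.mgrid[100:260,180:345]; uv=np.c_[u.ravel(),v.ravel()]
    p=todepth(c,uv); z=p[:,2]; 
    m=(z>.054)&(z<.070)&(np.hypot(p[:,0]-.59,p[:,1])<.13); q=p[m]
    (cx,cy),r=cv2.minEnclosingCircle(q[:,:2].astype(np.float32)); print(n,"wheel",m.sum(),np.median(q[:,2]),cx,cy,r,q.mean(0))
    d=np.hypot(p[:,0]-cx,p[:,1]-cy); k=(z>.075)&(d>.06)&(d<.105)
    print("peg",k.sum(),p[k].mean(0),p[k].max(0),uv[k].mean(0)); k=(z>.09)&(d<.05); print("pot",p[k].mean(0),p[k][:,2].max())
```

```text
top wheel 2460 0.06250258841114686 0.5793177485466003 0.028646955266594887 0.09999021142721176 [0.57654938 0.02854171 0.06255893]
peg 17 [ 0.65231717 -0.00442942  0.09002078] [0.6594846  0.00082069 0.09494577] [263.58823529 153.11764706]
pot [0.56501984 0.02910004 0.10684053] 0.11601856852551529
side wheel 2790 0.060290436020242255 0.5771355628967285 0.027888886630535126 0.10185558348894119 [0.57050089 0.01471088 0.06031737]
peg 34 [ 0.64886055 -0.0079326   0.08606332] [ 6.57121282e-01 -5.58838771e-04  9.12813946e-02] [300.08823529 181.14705882]
pot [0.56511816 0.02187836 0.10266664] 0.11309584191444944
```

View pics/crop1.png

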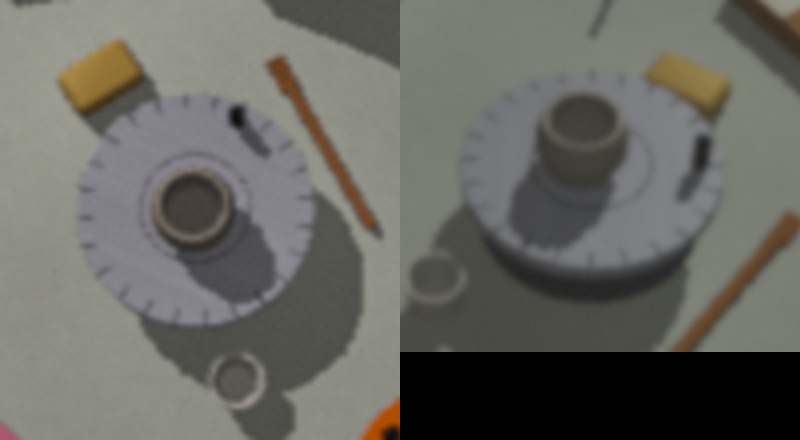

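The crop confirms the choice: the grey ticked aluminium wheel with the clay pot at its centre and one dark peg at crop (238,117). In both views the wheel radius is about 0.100 m, the top about 0.061 m high, and the peg 81 mm from the centre at about −24°. These match the description. I move with the jaw shut.

{"name": "arm_command", "arguments": {"delta_pos": [[-0.038,-0.022,0],[-0.038,-0.022,0],[-0.038,-0.022,0],[-0.038,-0.022,0],[-0.038,-0.022,0],[-0.038,-0.022,0],[-0.038,-0.022,0],[-0.038,-0.022,0]], "twist": [[0,0,0],[0,0,0],[0,0,0],[0,0,0],[0,0,0],[0,0,0],[0,0,0],[0,0,0]], "jaw": 0, "force": 20}}

```text
time: 0.9
eef_pos: [0.4317, 0.2888, 0.2258]
eef_rot: [-0.003, 0.167, 0.986, -0.003]
wrist_force: [0.2, 0.8, 0.5]
opening: 0.0003
```

{"name": "arm_command", "arguments": {"delta_pos": [[-0.038,-0.022,0],[-0.038,-0.022,0],[-0.038,-0.022,0],[-0.038,-0.022,0],[-0.038,-0.022,0],[-0.038,-0.022,0],[-0.038,-0.022,0],[-0.038,-0.022,0]], "twist": [[0,0,1],[0,0,1],[0,0,1],[0,0,1],[0,0,0],[0,0,0],[0,0,0],[0,0,0]]}}

```text
time: 1.7
eef_pos: [0.6525, -0.0019, 0.2218]
eef_rot: [-0.005, 0.203, 0.979, -0.004]
wrist_force: [-0.4, 0.1, -0.8]
opening: 0.0002
```

```bash
cat >> h.py <<'E'
from scipy.spatial.transform import Rotation as Ro
def wrist():
    s=observe(); c=read_camera("wrist"); T=np.eye(4); q=np.array(s["eef_rot"])
    T[:3,:3]=Ro.from_quat(q[[1,2,3,0]]).as_matrix(); T[:3,3]=s["eef_pos"]; c["pose"]=T@np.array(c["mount"]); return s,c
def cloud(c):
    v,u=np.mgrid[0:384:1,0:512:1]; uv=np.c_[u.ravel(),v.ravel()]; P=np.array(c["pose"]); z=c["depth"].ravel()
    p=(rays(c,uv)*z[:,None])@P[:3,:3].T+P[:3,3]; k=z>0; return p[k],uv[k]
E
python3 - <<'E'
from h import *
s,c=wrist(); print(s["time"],s["eef_pos"],s["joints"]); save("w1.png",c["pixels"])
p,uv=cloud(c); z=p[:,2]; C=np.array([.578,.028])
d=np.hypot(*(p[:,:2]-C).T)
k=(z>.078)&(z<.1)&(d>.06)&(d<.1); print("peg",k.sum(),p[k].mean(0),p[k].min(0),p[k].max(0),uv[k].mean(0))
k=(abs(z-.062)<.005)&(d<.13);print("wheel z",np.median(z[k]),cv2.minEnclosingCircle(p[k][:,:2].astype(np.float32)))
E
```

```text
1.7 [ 0.65248    -0.00194958  0.22182719] [-0.07831059  0.28650136  1.3276993  -0.00575894  1.53802878 -1.24051853]
peg 158 [ 0.65173369 -0.00545371  0.08963457] [ 0.64594921 -0.01251508  0.07985443] [0.65894142 0.00080411 0.0922601 ] [254.03797468 189.56962025]
wheel z 0.06116467149081489 ((0.5783248543739319, 0.0279595497995615), 0.09995483607053757)
```

View pics/w1.png

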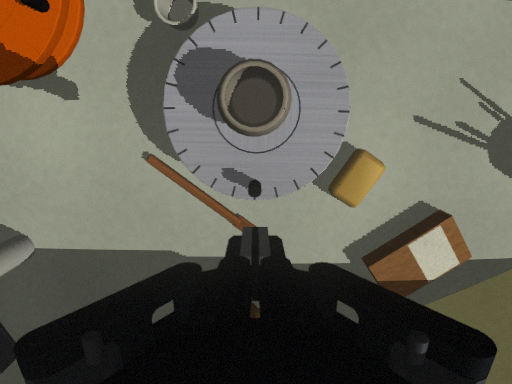

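The wrist view shows the peg at (254,188), the pot at (254,97), and the wooden tool and sponge clear of the approach. The wheel centre is (0.578, 0.028) and the peg (0.652, −0.006), at −24.5°. Next I go behind the peg on its counter-clockwise side and descend.

{"name": "arm_command", "arguments": {"delta_pos": [[0,0.018,0],[0,0.018,0],[0,0,0.025],[0,0,0.025],[0,0,0.025],[0,0,0.025],[0,0,0.022],[0,0,0.02]], "twist": [[0,0,0],[0,0,0],[0,0,0],[0,0,0],[0,0,0],[0,0,0],[0,0,0],[0,0,0]]}}

```text
time: 2.55
eef_pos: [0.6706, 0.0287, 0.074]
eef_rot: [-0.003, 0.205, 0.979, -0.004]
wrist_force: [-0.4, 0.3, 0.4]
opening: -0.0
```

```bash
cat >> h.py <<'E'
C=np.array([.5783,.028])
def st():
    s=observe(); q=np.array(s["eef_rot"]); R=Ro.from_quat(q[[1,2,3,0]]).as_matrix(); p=np.array(s["eef_pos"])
    yaw=np.degrees(np.arctan2(R[1,1],R[0,1])); r=p[:2]-C
    # TCP in the frame of the tool about wheel centre: outward (-tool x), ahead (-tool y)
    print("t",s["time"],"p",np.round(p,4),"yaw",round(yaw,1),"out",round(-r@R[:2,0],4),"back",round(r@R[:2,1],4),"tilt z",np.round(R[:,2],3),"F",np.round(s["wrist_force"],1))
    return s
E
python3 -c "
from h import *
st()"
```

```text
t 2.55 p [0.6706 0.0287 0.074 ] yaw 66.4 out 0.0843 back 0.0376 tilt z [-0.009 -0.007 -1.   ] F [-0.4  0.3  0.4]
```

{"name": "arm_command", "arguments": {"delta_pos": [[0,-0.004,0],[0,-0.004,0],[0,-0.004,0],[0,-0.002,0],[0,-0.002,0],[0,-0.002,0],[0,-0.001,0],[0,0,0]], "twist": [[0,0,0],[0,0,0],[0,0,0],[0,0,0],[0,0,0],[0,0,0],[0,0,0],[0,0,0]]}}

```text
time: 3.35
eef_pos: [0.6623, 0.0139, 0.076]
eef_rot: [-0.003, 0.203, 0.979, -0.004]
wrist_force: [0.8, 2.1, -1.0]
opening: 0.0
```

```bash
python3 -c "
from h import *
st()"
```

```text
t 3.35 p [0.6623 0.0139 0.076 ] yaw 66.6 out 0.0827 back 0.0204 tilt z [-0.008 -0.006 -1.   ] F [ 0.8  2.1 -1. ]
```

Contact: about 2 N of reaction with the finger 20.4 mm behind the peg's radial line, as expected. I now push round the arc at 2° per row.

{"name": "arm_command", "arguments": {"delta_pos": [[-0.0007,-0.0029,0],[-0.0007,-0.0029,0],[-0.0007,-0.0029,0],[-0.0007,-0.0029,0],[-0.0007,-0.0029,0],[-0.0007,-0.0029,0],[-0.0007,-0.0029,0],[-0.0007,-0.0029,0]], "twist": [[0,0,2],[0,0,2],[0,0,2],[0,0,2],[0,0,2],[0,0,2],[0,0,2],[0,0,2]]}}

```text
time: 4.15
eef_pos: [0.6559, -0.0085, 0.0765]
eef_rot: [-0.002, 0.342, 0.94, -0.004]
wrist_force: [3.5, 3.8, -1.1]
opening: 0.0001
```

```bash
python3 -c "
from h import *
st()"
```

```text
t 4.15 p [ 0.6559 -0.0085  0.0765] yaw 50.0 out 0.0829 back 0.0218 tilt z [-0.007 -0.005 -1.   ] F [ 3.5  3.8 -1.1]
```

{"name": "arm_command", "arguments": {"delta_pos": [[-0.0007,-0.0031,0.0003],[-0.0007,-0.0031,0.0003],[-0.0007,-0.0031,0.0003],[-0.0007,-0.0031,0.0003],[-0.0007,-0.0031,0.0003],[-0.0007,-0.0031,0.0003],[-0.0007,-0.0031,0.0003],[-0.0007,-0.0031,0.0003]], "twist": [[0,0,2],[0,0,2],[0,0,2],[0,0,2],[0,0,2],[0,0,2],[0,0,2],[0,0,2]]}}

```text
time: 4.95
eef_pos: [0.6433, -0.0303, 0.0762]
eef_rot: [0.0, 0.474, 0.88, -0.003]
wrist_force: [2.7, 2.3, -0.5]
opening: -0.0003
```

Run:
```python
from h import *
st()
import pickle
s=read_camera("side")
p,uv=cloud(s); d=np.hypot(*(p[:,:2]-C).T); z=p[:,2]
save("s2.png",cv2.resize(s["pixels"][140:240,200:340],(700,500),interpolation=cv2.INTER_CUBIC))
```

```text
t 4.95 p [ 0.6433 -0.0303  0.0762] yaw 33.4 out 0.0845 back 0.0222 tilt z [-0.002 -0.006 -1.   ] F [ 2.7  2.3 -0.5]
```

View pics/s2.png

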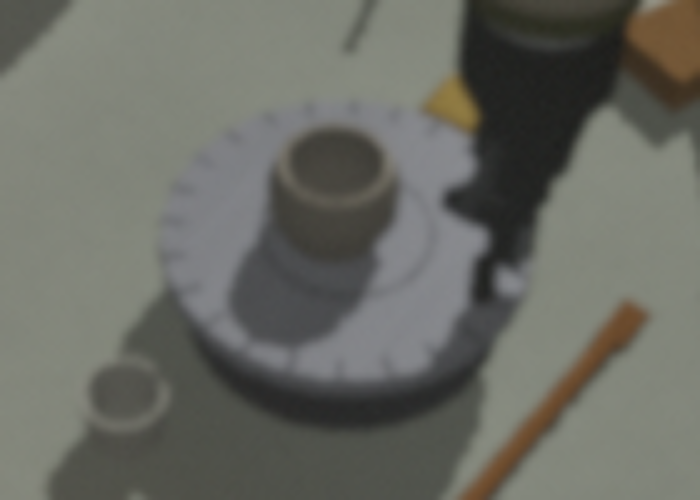

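The side view shows the wheel turned, the peg at (480,285) just ahead of the fingertip, and the pot centred and clear. I continue.

{"name": "arm_command", "arguments": {"delta_pos": [[-0.0005,-0.0031,0.0003],[-0.0005,-0.0031,0.0003],[-0.0005,-0.0031,0.0003],[-0.0005,-0.0031,0.0003],[-0.0005,-0.0031,0.0003],[-0.0005,-0.0031,0.0003],[-0.0005,-0.0031,0.0003],[-0.0005,-0.0031,0.0003]], "twist": [[0,0,2],[0,0,2],[0,0,2],[0,0,2],[0,0,2],[0,0,2],[0,0,2],[0,0,2]]}}

```text
time: 5.8
eef_pos: [0.6243, -0.0463, 0.0758]
eef_rot: [0.003, 0.595, 0.804, -0.003]
wrist_force: [2.8, 1.4, -1.0]
opening: 0.0
```

```bash
python3 -c "
from h import *
st()"
```

```text
t 5.8 p [ 0.6243 -0.0463  0.0758] yaw 17.0 out 0.0845 back 0.0223 tilt z [ 0.002 -0.008 -1.   ] F [ 2.8  1.4 -1. ]
```

{"name": "arm_command", "arguments": {"delta_pos": [[-0.0005,-0.0028,0.0003],[-0.0005,-0.0028,0.0003],[-0.0005,-0.0028,0.0003],[-0.0005,-0.0028,0.0003],[0,0,0],[0,0,0],[0,0,0],[0,0,0]], "twist": [[0,0,2],[0,0,2],[0,0,2],[0,0,2],[0,0,0],[0,0,0],[0,0,0],[0,0,0]]}}

```text
time: 6.6
eef_pos: [0.6145, -0.0522, 0.0759]
eef_rot: [0.005, 0.65, 0.76, -0.003]
wrist_force: [0.6, -0.0, 0.7]
opening: 0.0002
```

```bash
cat > m.py <<'E'
from h import *
import sys
st()
for n in sys.argv[1:]:
    c=read_camera(n); p,uv=cloud(c); z=p[:,2]; r=p[:,:2]-C; d=np.hypot(*r.T); a=np.degrees(np.arctan2(r[:,1],r[:,0]))
    dark=c["pixels"][uv[:,1],uv[:,0]].max(1)<60
    k=(z>.075)&(z<.096)&(abs(d-.082)<.01)&(abs(a+84.5)<30)&dark
    print(n,k.sum(),np.median(p[k],0),"peg angle",np.median(a[k]) if k.any() else None, uv[k].mean(0))
E
python3 m.py top side
```

```text
t 6.6 p [ 0.6145 -0.0522  0.0759] yaw 9.0 out 0.0848 back 0.0232 tilt z [ 0.003 -0.01  -1.   ] F [ 0.6 -0.   0.7]
top 1 [ 0.58191086 -0.04839213  0.09094466] peg angle -87.29378958579167 [277. 174.]
side 21 [ 0.58353964 -0.05776867  0.08890644] peg angle -86.58004956268357 [286.47619048 201.80952381]
```

The force has dropped to zero, so the peg has jumped ahead into the click, at about −86° against −84.5° wanted. I back off and lift.

{"name": "arm_command", "arguments": {"delta_pos": [[0,0.008,0],[0,0.01,0],[0,0.01,0],[0,0,-0.03],[0,0,-0.04],[0,0,-0.04],[0,0,-0.03],[0,0,0]], "twist": [[0,0,0],[0,0,0],[0,0,0],[0,0,0],[0,0,0],[0,0,0],[0,0,0],[0,0,0]]}}

```text
time: 7.5
eef_pos: [0.6465, -0.0446, 0.2185]
eef_rot: [0.003, 0.649, 0.761, -0.004]
wrist_force: [0.4, -0.2, -0.3]
opening: -0.0001
```

{"name": "arm_command", "arguments": {"delta_pos": [[-0.03,0.03,0],[-0.03,0.03,0],[-0.03,0.03,0],[-0.03,0.02,0],[0,0,0],[0,0,0],[0,0,0],[0,0,0]], "twist": [[0,0,0],[0,0,0],[0,0,0],[0,0,0],[0,0,0],[0,0,0],[0,0,0],[0,0,0]]}}

```text
time: 8.3
eef_pos: [0.7777, -0.1453, 0.2079]
eef_rot: [-0.002, 0.647, 0.762, -0.006]
wrist_force: [-0.5, -0.1, 0.8]
opening: -0.0002
```

```bash
python3 m.py side top
python3 - <<'E'
from h import *
a=read_camera("top"); b=read_camera("side")
im=np.zeros((440,800,3),np.uint8); im[:,:400]=cv2.resize(a["pixels"][125:235,205:305],(400,440)); im[:352,400:]=cv2.resize(b["pixels"][140:240,200:315],(400,352)); save("end.png",im)
E
```

```text
t 8.3 p [ 0.7777 -0.1453  0.2079] yaw 9.3 out 0.2032 back 0.1688 tilt z [-0.01  -0.006 -1.   ] F [-0.5 -0.1  0.8]
side 18 [ 0.58182053 -0.05824908  0.08728172] peg angle -87.63458492370381 [285.22222222 202.83333333]
top 0 [nan nan nan] peg angle None [nan nan]
  return _methods._mean(a, axis=axis, dtype=dtype,
  ret = um.true_divide(
m.py:8: RuntimeWarning: Mean of empty slice.
  print(n,k.sum(),np.median(p[k],0),"peg angle",np.median(a[k]) if k.any() else None, uv[k].mean(0))
```

View pics/end.png

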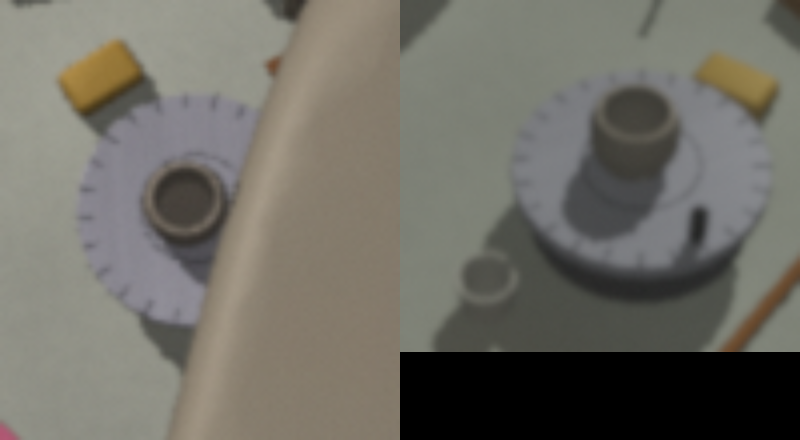

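The end view shows the peg standing free at crop (698,225), the pot upright at the centre, and the sponge, tool and white pot in place. The same side-camera measure gives −27.0° before and −87.6° now, so the wheel has turned 60.6°. I hand in.

```bash
python3 -c "
from bench import *
print(hand_in())"
```

```text
the job is handed in; nothing more can be done
None
```

I pushed the aluminium wheel's peg clockwise with the closed fingertips, from one side, until it jumped into the fourth click. Then I backed off, lifted clear and handed in at about 8.5 s.

**Turn:** the side camera put the peg at −27.0° before and −87.6° after, a turn of 60.6° (60° wanted). The reaction at the wrist was up to about 5 N in the readings between moves, and near zero once the peg jumped ahead.

**Other things:** in the last side view the pot stood upright near the centre, and the sponge, the wooden tool and the white pot looked unmoved. I did not measure any of them. I did not look at the jar, the cup and the glue bottle again; the arm stayed well above them or away from them.

**Failed or disagreeing checks:**
- The last top view could not confirm the peg, because the arm hid it.
- The side camera's absolute angles sit about 2.5–3° further clockwise than the wrist camera's (−24.5° at the start). That offset cancels in the difference.

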